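# Press the guide bushing home in the chair drilling jig

## Task

The chair drilling jig still lacks one of its two guide bushings. Pick the largest of the three bronze bushings out of the tray, find the jig's empty bore with its foot, start it square and press it fully home, until its shoulder sits flush on the wood all round, then let go. Feel for the bore lightly, press steadily and stop when it bottoms: more than 50 N on the jig will split the wood. Leave the other bushings, the wardrobe, the chairs and the brass square as they are.

Things in the scene. Friction and masses are not known exactly. Their poses are not given: they have to be found in the camera images.
- jig: Beech drilling jig, fixed, on packing 0 to 8 mm thick: base board 120 (x) x 230 (y) mm under a pale bridge 60 (x) x 140 (y) x 30 mm, its flat top 58 mm above the origin (base middle, z up). The bridge is clamped somewhere along y. Its empty bore, upright, has its centre at x = 0, y = 26 to 44 mm: see or feel where. 70 mm to its -y side a bushing is already seated, head 14 mm proud. Knobs at the ends are lower than the bridge.
- bushing_l: The largest bronze bushing, the one to fit: round head 30 mm wide, 14 mm tall, above a shank 20 mm wide, 26 mm long (40 mm tall in all); the last 2.5 mm of the shank taper to 18 mm at the foot. About 130 g. Stands on its foot in the tray. Origin at the centre of the foot's underside, z along its axis towards the head.
- shoulder (a point): Centre of the largest bushing's shoulder, the underside of its head, 26 mm above its foot; z along its axis. The empty bore it must close is 21.4 mm wide, through the 30 mm bridge. From about 11 mm down the wood grips the 20 mm shank: pushing on takes a steady 8 to 15 N, and it stays where it is left. When the shoulder meets the wood the force climbs steeply.
- bushing_m: Middle bronze bushing, not wanted: head 24 mm wide and 12 mm tall, shank 15 mm wide, 34 mm tall in all. Stands in the tray; origin under its foot.
- bushing_s: Smallest bronze bushing, not wanted: head 19 mm wide and 10 mm tall, shank 12 mm wide, 28 mm tall in all. Stands in the tray; origin under its foot.
- tray: Oak tray 80 (x) x 200 (y) mm, fixed; floor 5 mm and rim 9 mm above the worktop, rim 5 mm thick. The three bushings stand on its floor in a row along its y axis, 60 mm apart, in any order. Origin on the worktop under its centre.
- wardrobe: Pale miniature wardrobe carcass, 48 x 100 x 159 mm tall, loose and light, to be left alone. Origin under its centre.
- chair_a: Walnut miniature chair frame, 41 x 41 x 88 mm tall, loose and very light, to be left alone. Origin under its centre.
- chair_b: The other walnut chair frame, alike, to be left alone.
- square: Small brass square lying flat, stock 16 x 75 x 10 mm with a blade 100 mm long, to be left alone. Origin under the stock's centre.
There are look-alikes about, which are no part of the job. What is shaped like the bushing_l but red or white is not meant.

How it is judged:
On the way, in this order (a step that is already met when the one before it is completed fails the run):
1. the largest bushing is lifted out of the tray (height (world z) of bushing_l above 0.03 m), for 0.1 s.
2. its foot is started in the empty bore, upright, at least 6 mm deep (z of bushing_l in the frame of jig below 0.052 m and x of bushing_l in the frame of jig between -0.003 and 0.003 m and y of bushing_l in the frame of jig between 0.023 and 0.047 m and angle between bushing_l's own z axis and vertical below 0.15 rad), for 0.1 s.
3. its shoulder is down on the wood (z of shoulder in the frame of jig below 0.0595 m and x of shoulder in the frame of jig between -0.003 and 0.003 m and y of shoulder in the frame of jig between 0.023 and 0.047 m and angle between bushing_l's own z axis and vertical below 0.06 rad), for 0.2 s.
At the end, for the whole second after the job is handed in: The largest bushing stands upright (within 0.06 rad) and at rest in the jig's empty bore (within 3 mm of the bridge's centre line), with its shoulder within 1.5 mm of the bridge's top face (all of step 3 and z of shoulder in the frame of jig above 0.055 m and linear speed of bushing_l below 0.01 m/s); the robot touches nothing.
It fails at once if the bushing and the jig press on each other with more than 50 N (the wood splits) (contact force between bushing_l and jig above 50 N).
It fails at once if the robot presses on the jig itself with more than 50 N (contact force between the arm and jig above 50 N).
It fails at once if one of the other bushings is moved more than 20 mm or knocked over (distance of any of bushing_m, bushing_s from where it was at the start of the episode above 0.02 m or angle between any of bushing_m, bushing_s's own z axis and vertical above 0.5 rad).
It fails at once if the wardrobe, a chair or the square is moved more than 30 mm or a piece knocked over (distance of any of wardrobe, chair_a, chair_b, square from where it was at the start of the episode above 0.03 m or angle between wardrobe's own z axis and vertical above 0.4 rad or angle between any of chair_a, chair_b's own z axis and vertical above 0.5 rad).
It also fails if it takes over 72 s, if anything falls off the work surface, if the arm or the gripper's body presses on something with over 40 N, if the wrist force passes 120 N, or if a joint passes its speed limit or range.

## Robot

A 6-joint arm with a two-finger parallel gripper is mounted at the origin on the work surface. World frame = base frame: x ahead of the robot, y to its left, z up, the work surface at z = 0. Lengths are in m, angles in rad, forces in N, time in s.
With the tool pointing down it reaches from about 0.275 to 1 m from the base axis. Payload 8.4 kg.
Tool frame: the origin (TCP) lies on the front face of the gripper's body, between the roots of the fingers; the fingertips stand 73 mm ahead of it and the grasp point (between the pads) lies manip.grip_point_offset ahead of it (manip.grip_point_offset is the distance from the TCP to the grasp point, in m); z points along the fingers, y is the line along which they close (so a half turn about z gives the same grasp; the last joint's range is limited). The gripper opens to 85 mm and grips with 20 to 120 N. Pads are 22 mm wide; open, the fingers measure 114 mm over their backs; the gripper's body (76 mm by 85 mm) begins 54 mm behind the grasp point. The pads swing forward as they close: fully open they stand 13 mm farther back than shut.
Start: joints at [1.254, 0.353, 1.633, -0, 1.155, -0.002], TCP at [0.194, 0.594, 0.304] pointing down, gripper open.
Joint ranges: [-2.63, 2.63], [-0.92, 2.1], [0.06, 2.66], [-1.3, 4.44], [0, 2.69], [-3.02, 3.02]. Speed limits (rad/s): [2.22, 2.22, 2.79, 3.14, 3.14, 3.14].

## Interface

Orientations are given as a rotation vector (axis times angle).
In Python, from cell import manip gives the robot as it stands.
- The arm moves only by the shell command python3 -m inch 'ROWS'. ROWS is JSON, a list of rows, each a list of 3 entries, a list of its own where there are three numbers: the shift along the world's x, y, z in m, then the turn, a rotation vector about the world's x, y, z in degrees, then the gripper command: -1 is shut, 1 is fully open, values between are in proportion. In form: [[[x, y, z], [wx, wy, wz], hand], ...]. A call has 1 to 5 rows; each row is the pose to reach, as a shift and turn from the pose commanded when the call began; what a row does not reach only later rows make up. A row lasts 1/12 s, in which the tool goes at most 41.7 mm and 7.16 degrees, less where a joint would pass 70% of its speed; a pose out of reach is approached as far as the arm can. A call with a gripper value outside its range is refused whole. The fingers move at their own pace and stop on an object; the grip force is fixed at half the most. Time passes only in rows, so rows that repeat a pose let the fingers close. It gives the time, the measured TCP pose, the force, the opening and the grip force at its end, in the units of the state.
- manip.get_obs(): the state, without advancing time (a new reading comes with each control period).
- manip.read_camera(name): name is "side" or "top"; returns (picture, depth): 480x640x3 uint8, red, green, blue; 480x640 float32, m along the optical axis (not along the pixel's ray), 0 where there is no reading.
- manip.camera_params(name): a dict with "mtx" (3x3 intrinsics, pixels), "R" (3x3) and "t" (3): a world point X has camera coordinates R X + t. Camera axes: x right, y down, z forward; pixel columns grow to the right and rows downward; lengths in m; the calibration is good to about 2 mm. A picture is of the moment at which its call begins. camera_params takes no time and is no camera call.
- manip.close_job(): hands the job in; it is judged then, once.
The state is a dict: "t": time; "q": joint angles; "joint_velocities": joint speeds; "joint_efforts": joint torques, N m; "ee_pos": TCP position; "tool_rot": TCP orientation; "contact_force": force on the tool from outside, world axes, zero at the start; "moment": the same for the moment, N m; "width": finger opening in m; "gripper_force": force on a finger pad.
Only numpy, scipy, OpenCV 4.12 (cv2) and the standard library are available. Lean on these libraries where they do the work, as an engineer would, in place of code of your own. Each camera call takes 0.05 s, during which the arm holds its last target. There are 200 camera calls.

## Working session

There is one attempt and no reset: what is moved stays moved. The work goes in short steps, Python scripts to look and compute and a shell command to move; the robot and the scene stay as the last step left them, time stands still between calls to the robot, and variables do not carry over. Pictures are saved under pics/ and viewed, at most 10 in all, crops included, and the job is handed in when it is done.

```bash
mkdir -p pics; ls; python3 - <<'E'
from cell import manip
import cv2,numpy as np
print(manip.grip_point_offset, manip.get_obs())
for n in("top","side"):
    p,d=manip.read_camera(n); cv2.imwrite(f"pics/{n}0.png",p[:,:,::-1]); np.savez(f"{n}0.npz",p=p,d=d)
    c=manip.camera_params(n); print(n,c, "pos",-c["R"].T@c["t"])
E
```

```text
pics
0.0539 {'t': 0.0, 'q': array([ 1.25364366e+00,  3.53674403e-01,  1.63416051e+00,  1.55666548e-05,
        1.15520313e+00, -2.40778524e-03]), 'joint_velocities': array([-0.00128234, -0.00111065, -0.00051881, -0.00121763, -0.00183839,
       -0.00038404]), 'joint_efforts': array([-2.36586551e-03, -6.05241680e+01, -3.42067230e+01, -1.96242017e-04,
        9.30967683e-03, -6.60091757e-06]), 'ee_pos': array([0.19336311, 0.59392652, 0.30313393]), 'tool_rot': array([-4.92333301e-01, -3.10252706e+00,  2.23776089e-03]), 'contact_force': array([0.00258378, 0.1472546 , 0.80481321]), 'moment': array([ 0.00559406, -0.03827856,  0.02390444]), 'gripper_force': 0.0, 'width': 0.08525100911110947}
top {'mtx': array([[544.11350759,   0.        , 319.49759591],
       [  0.        , 544.11350759, 229.16662883],
       [  0.        ,   0.        ,   1.        ]]), 'R': array([[-0.02784763, -0.99933033, -0.02373603],
       [-0.98434744,  0.03154851, -0.17339208],
       [ 0.1740248 ,  0.01853594, -0.9845668 ]]), 't': array([0.01422171, 0.57381108, 1.34015762])} pos [ 0.33200484 -0.02873179  1.41930657]
side {'mtx': array([[549.59883906,   0.        , 328.21580766],
       [  0.        , 549.59883906, 240.92452596],
       [  0.        ,   0.        ,   1.        ]]), 'R': array([[ 0.99504154, -0.09925992, -0.00630887],
       [-0.0795332 , -0.75599264, -0.64973041],
       [ 0.05972273,  0.64701051, -0.76013854]]), 't': array([-0.58958565,  0.08659926,  1.30706231])} pos [ 0.5154884  -0.83873687  1.04609498]
```

View pics/top0.png

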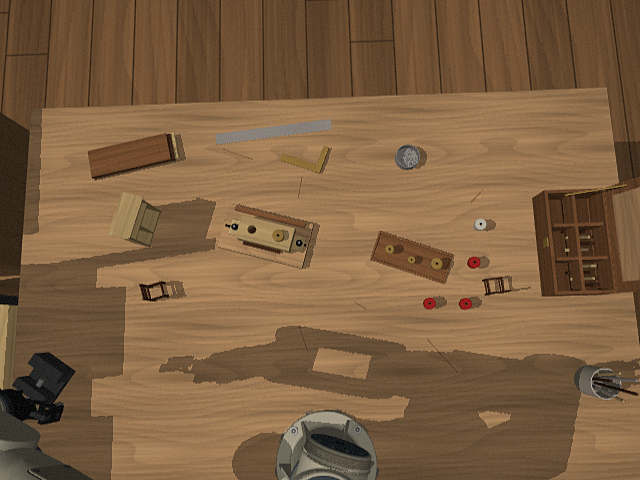

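View pics/side0.png

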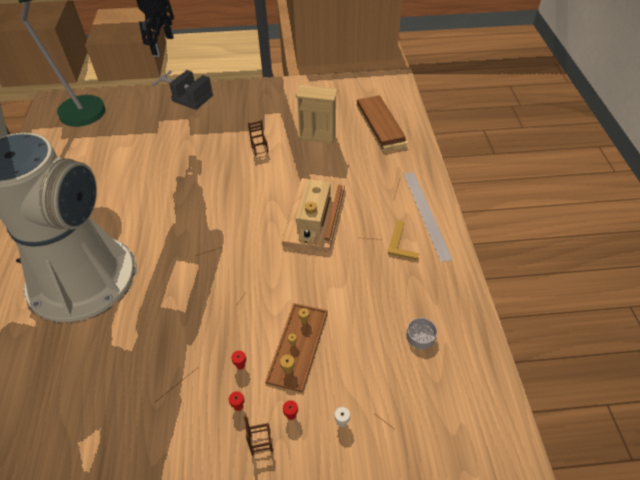

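Top view: the tray holds bushings at (390,249), (411,259) and (437,264), the last apparently the largest. The jig's dark bore is at (252,230) and its seated bushing at (279,235). Next I measure these in both views.

```bash
cat > h.py <<'E'
import numpy as np,cv2
from cell import manip
def ray(n,px,z):
    c=manip.camera_params(n);R,t=c["R"],c["t"];o=-R.T@t
    d=R.T@np.linalg.solve(c["mtx"],[px[0],px[1],1.]);return o+d*(z-o[2])/d[2]
def pts(n,d):
    c=manip.camera_params(n);v,u=np.mgrid[:480,:640]
    P=np.stack([u,v,np.ones_like(u)],-1)@np.linalg.inv(c["mtx"]).T*d[...,None]
    return (P-c["t"])@c["R"]
def blobs(m,lo=15):
    n,l,s,c=cv2.connectedComponentsWithStats(m.astype(np.uint8))
    return [(c[i].round(1),s[i],l==i) for i in range(1,n) if s[i,4]>=lo]
E
python3 - <<'E'
from h import *
for n,boxes in (("top",[(370,235,460,285),(215,200,325,270)]),("side",[(265,300,330,395),(280,175,350,250)])):
    f=np.load(n+"0.npz");p,d=f["p"],f["d"];X=pts(n,d);hsv=cv2.cvtColor(p,cv2.COLOR_RGB2HSV)
    for k,(a,b,c,e) in enumerate(boxes):
        roi=np.zeros((480,640),bool);roi[b:e,a:c]=1
        zs=X[...,2]
        if k==0: m=roi&(zs>0.022)
        else:
            m=roi&(zs>0.069)
            br=roi&(zs>0.05)&(zs<0.069); print("bridge z",np.median(zs[br]),br.sum())
            for c_,s_,l_ in blobs(br,100):
                r=cv2.minAreaRect(np.argwhere(l_)[:,::-1].astype(np.float32)); print("bridge rect px",r)
                q=X[l_]; rr=cv2.minAreaRect((q[:,:2]*1000).astype(np.float32)); print("bridge rect mm",rr)
            dk=roi&(hsv[...,2]<110)
            for c_,s_,l_ in blobs(dk): print(" dark",c_,s_[2:],np.median(zs[l_]))
        for c_,s_,l_ in blobs(m):
            z=np.percentile(zs[l_],85);top=l_&(zs>z-0.005);cc=np.argwhere(top)[:,::-1].mean(0)
            print(n,k,c_,s_[2:],"ztop",z.round(4),"n",top.sum(),"headpos",ray(n,cc,z).round(4),"hsv",np.median(hsv[top],0))
E
python3 - <<'E'
import cv2
a=cv2.imread('pics/top0.png');b=cv2.imread('pics/side0.png')
import numpy as np
f=lambda i,x,y:cv2.resize(i[y:y+75,x:x+130],(780,450)[:2] if 0 else (520,300),interpolation=cv2.INTER_CUBIC)
cv2.imwrite('pics/c1.png',np.vstack([f(a,210,198),f(b,245,172)]))
E
```

```text
top 0 [388.9 249.2] [ 9 10 73] ztop 0.0407 n 52 headpos [ 0.5183 -0.1783  0.0407] hsv [ 19.  155.5 137.5]
top 0 [410.8 259.8] [ 8  8 45] ztop 0.0335 n 39 headpos [ 0.4908 -0.2338  0.0335] hsv [ 19. 153. 142.]
top 0 [435.9 263.7] [ 13  12 121] ztop 0.0472 n 81 headpos [ 0.477  -0.2949  0.0472] hsv [ 19. 154. 144.]
bridge z 0.063661984324338 1139
bridge rect px ((264.8529968261719, 233.08828735351562), (55.54065704345703, 24.01102638244629), 14.03624439239502)
bridge rect mm ((567.4196166992188, 135.92364501953125), (141.65585327148438, 62.15009307861328), 73.81535339355469)
 dark [284.3 235.2] [ 81  65 744] 0.01986196922453732
 dark [232.4 226. ] [13  7 48] 0.03439271372341074
 dark [251.4 229.3] [ 8  8 53] 0.027658180844739318
 dark [282.9 235.2] [12 12 31] 0.06795581104328145
 dark [298.9 242.8] [ 7  8 42] 0.0351177219706742
 dark [304.  246.2] [ 5  9 15] 0.02012480962128632
top 1 [277.6 235.5] [ 12  12 115] ztop 0.0797 n 94 headpos [0.5563 0.1015 0.0797] hsv [ 19. 156. 138.]
side 0 [303.6 313.4] [ 12  12 111] ztop 0.041 n 84 headpos [ 0.5209 -0.1799  0.041 ] hsv [ 19.  166.  178.5]
side 0 [292.2 337.7] [ 9 10 73] ztop 0.035 n 58 headpos [ 0.4929 -0.2347  0.035 ] hsv [ 18.  166.5 174. ]
side 0 [287.2 361.8] [ 15  18 197] ztop 0.0476 n 161 headpos [ 0.4798 -0.296   0.0476] hsv [ 19. 167. 182.]
bridge z 0.06569237991531775 892
bridge rect px ((313.6422119140625, 202.19268798828125), (25.286617279052734, 48.27444839477539), 16.699243545532227)
bridge rect mm ((569.51416015625, 135.81793212890625), (145.75743103027344, 61.301456451416016), 73.8221664428711)
 dark [325.4 209.7] [ 11  37 120] 0.030741530318546553
 dark [306.9 233.8] [ 7  8 44] 0.03717273057393908
side 1 [310.6 206.3] [ 13  14 117] ztop 0.0815 n 84 headpos [0.5594 0.1009 0.0815] hsv [ 19. 165. 188.]
```

View pics/c1.png

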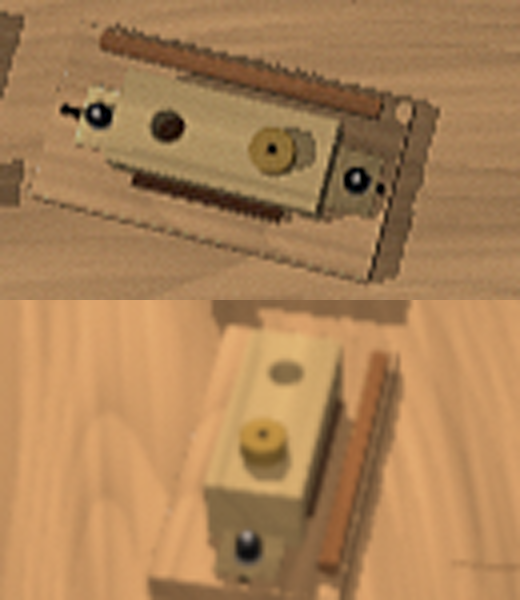

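Clear geometry: bushing_l is at about (0.479, -0.296), its top at 0.047. The bridge top is at about 0.064. The bore lies 70 mm from the seated head, along the direction at 73.8°. I'm moving over the tray with the fingers closing across it.

```bash

python3 -m inch '[[[0.06,-0.19,0],[0,0,-30],1],[[0.06,-0.19,0],[0,0,-30],1],[[0.06,-0.19,0],[0,0,-30],1],[[0.06,-0.19,0],[0,0,-30],1],[[0.06,-0.19,0],[0,0,-30],1]]'
python3 -m inch '[[[0.06,-0.19,0],[0,0,-30],1],[[0.06,-0.19,0],[0,0,-30],1],[[0.06,-0.19,0],[0,0,-30],1],[[0.06,-0.19,0],[0,0,-30],1],[[0.06,-0.19,0],[0,0,-30],1]]'
python3 -m inch '[[[0.06,-0.19,0],[0,0,-31],1],[[0.06,-0.19,0],[0,0,-31],1],[[0.06,-0.19,0],[0,0,-31],1],[[0.06,-0.19,0],[0,0,-31],1],[[0.06,-0.19,0],[0,0,-31],1]]'
python3 -m inch '[[[0.06,-0.19,0],[0,0,0],1],[[0.06,-0.19,0],[0,0,0],1],[[0.06,-0.19,0],[0,0,0],1],[[0.06,-0.19,0],[0,0,0],1],[[0.06,-0.19,0],[0,0,0],1]]'
python3 - <<'E'
from h import *
o=manip.get_obs();e=o["ee_pos"];R=cv2.Rodrigues(o["tool_rot"])[0]
print(o["t"],e.round(4),o["q"].round(2),"z",R[:,2].round(3),"yang",np.degrees(np.arctan2(R[1,1],R[0,1])))
print("to bushing",np.r_[.4785-e[0],-.2955-e[1]].round(4))
b1=ray("top",(251.7,229.5),.064);b2=ray("side",(316.5,190.2),.064);print("bore",b1,b2)
for n,px in(("top",(277.6,235.5)),("side",(310.6,206.3))):print("seated",ray(n,px,.078))
for n,px in(("top",(435.9,263.7)),("side",(287.2,361.8))):print("L",ray(n,px,.045))
E
```

```text
t: 0.52
ee_pos: [0.2535, 0.4014, 0.3033]
tool_rot: [1.289, 2.865, -0.003]
contact_force: [1.0, 0.6, -0.0]
width: 0.0857
gripper_force: 0.0
t: 0.93
ee_pos: [0.3133, 0.2117, 0.3037]
tool_rot: [1.987, 2.433, -0.001]
contact_force: [0.5, 0.4, -0.1]
width: 0.0856
gripper_force: 0.0
t: 1.35
ee_pos: [0.3736, 0.0217, 0.304]
tool_rot: [2.565, 1.813, 0.0]
contact_force: [0.8, 0.2, -0.0]
width: 0.0853
gripper_force: 0.0
t: 1.77
ee_pos: [0.4338, -0.1687, 0.3038]
tool_rot: [2.559, 1.822, -0.0]
contact_force: [-0.4, 0.5, 0.2]
width: 0.0854
gripper_force: 0.0
1.7667 [ 0.4338 -0.1687  0.3038] [-0.37  0.1   1.96 -0.    1.08 -0.04] z [ 0.    -0.001 -1.   ] yang -19.096239529181055
to bushing [ 0.0447 -0.1268]
bore [0.57621237 0.16878859 0.064     ] [0.57981469 0.16981965 0.064     ]
seated [0.55635314 0.10182676 0.078     ]
seated [0.55970562 0.10083475 0.078     ]
L [ 0.47702859 -0.29414262  0.045     ]
L [ 0.47996413 -0.29729788  0.045     ]
```

```bash

python3 -m inch '[[[0.045,-0.127,-0.03],[0,0,0],1],[[0.045,-0.127,-0.06],[0,0,0],1],[[0.045,-0.127,-0.09],[0,0,0],1],[[0.045,-0.127,-0.12],[0,0,0],1],[[0.045,-0.127,-0.14],[0,0,0],1]]'
python3 -m inch '[[[0,0,0],[0,0,0],1],[[0,0,0],[0,0,0],1]]'
python3 - <<'E'
from h import *
for n in("top","side"):
    p,d=manip.read_camera(n); np.savez(f"{n}1.npz",p=p,d=d)
    cv2.imwrite(f"pics/{n}1.png",p[:,:,::-1])
a=cv2.imread('pics/top1.png');b=cv2.imread('pics/side1.png')
f=lambda i,x,y:cv2.resize(i[y:y+75,x:x+130],(520,300),interpolation=cv2.INTER_CUBIC)
cv2.imwrite('pics/c2.png',np.vstack([f(a,375,225),f(b,225,315)]));print(manip.get_obs()["ee_pos"])
E
```

```text
t: 2.18
ee_pos: [0.4794, -0.2948, 0.1658]
tool_rot: [2.557, 1.82, 0.002]
contact_force: [0.5, -0.4, -0.3]
width: 0.0856
gripper_force: 0.0
t: 2.35
ee_pos: [0.4768, -0.2915, 0.1643]
tool_rot: [-2.555, -1.819, 0.004]
contact_force: [0.1, 0.1, 1.3]
width: 0.0855
gripper_force: 0.0
[ 0.4787295  -0.29191405  0.16798295]
```

View pics/c2.png

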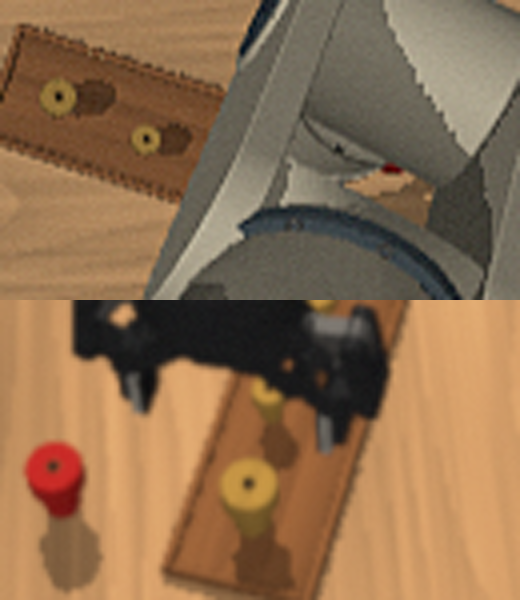

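The side view shows the fingers straddling the large bushing, whose head is at crop (249,483), with clearance both sides. I'm lowering.

```bash

python3 -m inch '[[[0,0,-0.02],[0,0,0],1],[[0,0,-0.04],[0,0,0],1],[[0,0,-0.06],[0,0,0],1],[[0,0,-0.06],[0,0,0],1],[[0,0,-0.06],[0,0,0],1]]'
python3 -m inch '[[[0,0,0],[0,0,0],1],[[0,0,0],[0,0,0],1],[[0,0,0],[0,0,0],1]]'
```

```text
t: 2.87
ee_pos: [0.4789, -0.2918, 0.1085]
tool_rot: [2.556, 1.824, 0.001]
contact_force: [0.4, 0.5, 0.7]
width: 0.0854
gripper_force: 0.0
t: 3.12
ee_pos: [0.4791, -0.2924, 0.1083]
tool_rot: [2.556, 1.822, 0.002]
contact_force: [-0.3, 0.2, 0.0]
width: 0.0854
gripper_force: 0.0
```

```bash

python3 -m inch '[[[-0.0005,-0.0035,-0.003],[0,0,0],1],[[-0.0005,-0.0035,-0.003],[0,0,0],1],[[-0.0005,-0.0035,-0.003],[0,0,0],1]]'
python3 -m inch '[[[0,0,0],[0,0,0],-1],[[0,0,0],[0,0,0],-1],[[0,0,0],[0,0,0],-1],[[0,0,0],[0,0,0],-1],[[0,0,0],[0,0,0],-1]]'
python3 -m inch '[[[0,0,0],[0,0,0],-1],[[0,0,0],[0,0,0],-1],[[0,0,0],[0,0,0],-1],[[0,0,0],[0,0,0],-1],[[0,0,0],[0,0,0],-1]]'
```

```text
t: 3.37
ee_pos: [0.4777, -0.2958, 0.1037]
tool_rot: [2.558, 1.823, 0.0]
contact_force: [0.3, -0.1, 0.2]
width: 0.0859
gripper_force: 0.0
t: 3.78
ee_pos: [0.4779, -0.2956, 0.1038]
tool_rot: [2.558, 1.823, 0.0]
contact_force: [-0.5, 0.3, 7.0]
width: 0.0265
gripper_force: 58.7
t: 4.2
ee_pos: [0.4779, -0.2956, 0.1038]
tool_rot: [2.558, 1.823, 0.0]
contact_force: [-1.3, 0.6, 5.6]
width: 0.0268
gripper_force: 58.9
```

```bash

python3 - <<'E'
from h import *
p,d=manip.read_camera("side")
cv2.imwrite('pics/c3.png',cv2.resize(p[315:395,235:345,::-1],(770,560),interpolation=cv2.INTER_CUBIC))
E
```

```text
(no output)
```

View pics/c3.png

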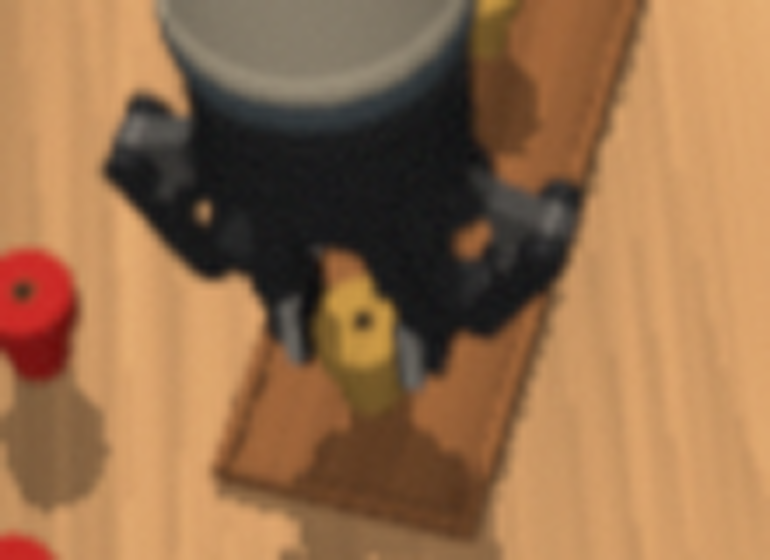

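The head is held between the pads near their tips. I'm lifting it and carrying it to the jig, with a check after the lift.

```bash

python3 -m inch '[[[0,0,0.015],[0,0,0],-1],[[0,0,0.03],[0,0,0],-1],[[0,0,0.06],[0,0,0],-1],[[0,0,0.09],[0,0,0],-1],[[0,0,0.11],[0,0,0],-1]]'
python3 -m inch '[[[0,0,0],[0,0,0],-1],[[0,0,0],[0,0,0],-1]]'
python3 -m inch '[[[0.04,0.186,0],[0,0,0],-1],[[0.04,0.186,0],[0,0,0],-1],[[0.04,0.186,0],[0,0,0],-1],[[0.04,0.186,0],[0,0,0],-1],[[0.04,0.186,0],[0,0,0],-1]]'
python3 -m inch '[[[0.04,0.186,0],[0,0,0],-1],[[0.04,0.186,0],[0,0,0],-1],[[0.04,0.186,0],[0,0,0],-1],[[0.04,0.186,0],[0,0,0],-1],[[0.04,0.186,0],[0,0,0],-1]]'
python3 -m inch '[[[0.02,0.093,0],[0,0,3],-1],[[0.02,0.093,0],[0,0,3],-1],[[0.02,0.093,0],[0,0,3],-1],[[0.02,0.093,0],[0,0,3],-1],[[0.02,0.093,0],[0,0,3],-1]]'
python3 -m inch '[[[0,0,0],[0,0,0],-1],[[0,0,0],[0,0,0],-1],[[0,0,0],[0,0,0],-1]]'
python3 - <<'E'
from h import *
P=[]
for n in("top","side"):
    p,d=manip.read_camera(n); np.savez(f"{n}2.npz",p=p,d=d);P.append(p[:,:,::-1])
f=lambda i,x,y:cv2.resize(i[y:y+75,x:x+130],(520,300),interpolation=cv2.INTER_CUBIC)
cv2.imwrite('pics/c4.png',np.vstack([f(P[0],190,190),f(P[1],255,130)]))
E
```

```text
t: 4.67
ee_pos: [0.4781, -0.2957, 0.2156]
tool_rot: [2.557, 1.823, 0.001]
contact_force: [-0.4, -0.5, -0.7]
width: 0.0269
gripper_force: 59.6
t: 4.83
ee_pos: [0.4781, -0.2957, 0.2142]
tool_rot: [2.557, 1.822, 0.001]
contact_force: [-0.3, 0.3, -1.8]
width: 0.0269
gripper_force: 59.6
t: 5.25
ee_pos: [0.5169, -0.1061, 0.2116]
tool_rot: [-2.555, -1.823, 0.003]
contact_force: [0.2, -0.7, -0.9]
width: 0.027
gripper_force: 59.6
t: 5.67
ee_pos: [0.5573, 0.0801, 0.2116]
tool_rot: [-2.556, -1.824, 0.002]
contact_force: [0.8, -0.3, -1.3]
width: 0.0264
gripper_force: 59.6
t: 6.08
ee_pos: [0.5767, 0.1695, 0.2116]
tool_rot: [-2.507, -1.892, 0.005]
contact_force: [-0.1, -0.3, -1.4]
width: 0.0266
gripper_force: 59.6
t: 6.33
ee_pos: [0.5775, 0.168, 0.2133]
tool_rot: [-2.511, -1.888, 0.001]
contact_force: [0.2, 0.2, -1.1]
width: 0.0269
gripper_force: 59.6
```

View pics/c4.png

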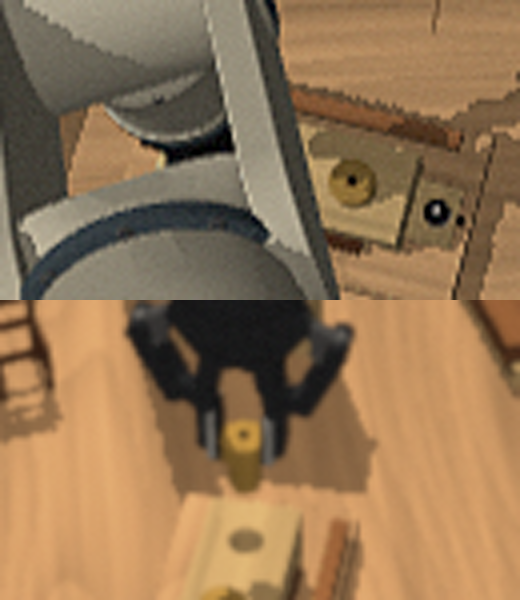

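The bushing hangs upright, head at side px (316,164), just above the bore at side px (316,190). I'm measuring its head against the bore in this same view, so calibration errors cancel.

```bash

python3 - <<'E'
from h import *
f=np.load("side2.npz");p,d=f["p"],f["d"];X=pts("side",d);hsv=cv2.cvtColor(p,cv2.COLOR_RGB2HSV)
roi=np.zeros((480,640),bool);roi[155:185,300:335]=1
m=roi&(hsv[...,1]>140)&(hsv[...,2]>90)&(abs(hsv[...,0].astype(int)-19)<6)&(X[...,2]>.1)
for c,s,l in blobs(m):
    q=X[l];print(c,s,"z",np.percentile(q[:,2],[2,15,50,85,98]).round(4))
    t=l&(X[...,2]>np.percentile(q[:,2],90)-.004);print("top px",np.argwhere(t).mean(0)[::-1],t.sum(),X[t].mean(0).round(4))
    hole=ray("side",(316,163.75),.1545);print("hole",hole)
    rows=np.argwhere(l)
    for v in range(s[1],s[1]+s[3]):
        u=rows[rows[:,0]==v,1]
        if len(u):print(v,u.min(),u.max(),X[v,u,2].mean().round(4),end=' | ')
b=np.zeros((480,640),bool);b[182:199,308:326]=1
v=hsv[...,2].astype(int);print("\nval med",np.median(v[b]));dk=b&(v<np.median(v[b])-40)
for c,s,l in blobs(dk):
    print("bore",c,s);[print(z,ray("side",c,z).round(4)) for z in(.0635,.0655)]
o=manip.get_obs();print(o["ee_pos"])
E
```

```text
[315.3 167.9] [310 160  10  18 146] z [0.1191 0.1261 0.1514 0.1558 0.1581]
top px [315.02857143 163.71428571] 70 [0.5781 0.1681 0.1551]
hole [0.58051414 0.16832611 0.1545    ]
160 313 319 0.1546 | 161 311 319 0.1548 | 162 311 319 0.1559 | 163 311 319 0.1543 | 164 310 319 0.156 | 165 310 319 0.1551 | 166 311 319 0.1537 | 167 311 319 0.1547 | 168 311 319 0.1511 | 169 311 319 0.149 | 170 312 319 0.145 | 171 312 319 0.1392 | 172 313 319 0.1342 | 173 313 319 0.1296 | 174 313 319 0.1274 | 175 313 319 0.1233 | 176 313 319 0.1209 | 177 314 318 0.1194 | 
val med 211.0
bore [316.  189.8] [312 188   9   5  37]
0.0635 [0.5787 0.1719 0.0635]
0.0655 [0.5786 0.1699 0.0655]
[0.57774641 0.16839975 0.2136456 ]
```

```bash

python3 -m inch '[[[0.0005,0.0005,-0.02],[0,0,0],-1],[[0.0005,0.0005,-0.036],[0,0,0],-1],[[0.0005,0.0005,-0.046],[0,0,0],-1],[[0.0005,0.0005,-0.046],[0,0,0],-1],[[0.0005,0.0005,-0.046],[0,0,0],-1]]'
python3 -m inch '[[[0,0,-0.001],[0,0,0],-1],[[0,0,-0.001],[0,0,0],-1],[[0,0,-0.001],[0,0,0],-1]]'
python3 -m inch '[[[0,0,-0.001],[0,0,0],-1],[[0,0,-0.002],[0,0,0],-1],[[0,0,-0.002],[0,0,0],-1]]'
```

```text
t: 6.85
ee_pos: [0.5781, 0.1696, 0.1674]
tool_rot: [-2.51, -1.889, 0.001]
contact_force: [-0.0, -1.1, -1.3]
width: 0.0268
gripper_force: 59.5
t: 7.1
ee_pos: [0.5787, 0.1701, 0.1674]
tool_rot: [2.509, 1.89, 0.002]
contact_force: [-0.8, 0.7, -1.3]
width: 0.0266
gripper_force: 59.5
t: 7.35
ee_pos: [0.5783, 0.17, 0.1646]
tool_rot: [2.51, 1.89, 0.0]
contact_force: [0.4, -0.2, -1.5]
width: 0.0271
gripper_force: 59.5
```

```bash

for i in 1; do python3 -m inch '[[[0,0,-0.001],[0,0,0],-1],[[0,0,-0.001],[0,0,0],-1]]'; done
python3 -m inch '[[[0,0,-0.001],[0,0,0],-1],[[0,0,-0.001],[0,0,0],-1]]'
python3 -m inch '[[[0,0,-0.001],[0,0,0],-1],[[0,0,-0.001],[0,0,0],-1]]'
```

```text
t: 7.52
ee_pos: [0.5781, 0.1699, 0.1636]
tool_rot: [-2.509, -1.89, 0.001]
contact_force: [-1.3, 0.1, -1.8]
width: 0.0268
gripper_force: 59.7
t: 7.68
ee_pos: [0.5781, 0.1699, 0.1623]
tool_rot: [-2.509, -1.89, 0.001]
contact_force: [-0.3, -0.0, -1.5]
width: 0.0268
gripper_force: 59.7
t: 7.85
ee_pos: [0.578, 0.1699, 0.1613]
tool_rot: [-2.509, -1.89, 0.001]
contact_force: [-1.4, -0.6, -1.4]
width: 0.0269
gripper_force: 59.7
```

```bash

python3 -m inch '[[[0,0,-0.001],[0,0,0],-1],[[0,0,-0.001],[0,0,0],-1]]'
python3 -m inch '[[[0,0,-0.001],[0,0,0],-1],[[0,0,-0.001],[0,0,0],-1]]'
python3 -m inch '[[[0,0,-0.001],[0,0,0],-1],[[0,0,-0.001],[0,0,0],-1]]'
```

```text
t: 8.02
ee_pos: [0.5781, 0.1699, 0.1604]
tool_rot: [-2.509, -1.89, 0.001]
contact_force: [-2.4, 0.0, -1.6]
width: 0.0265
gripper_force: 59.7
t: 8.18
ee_pos: [0.5781, 0.1699, 0.1594]
tool_rot: [-2.509, -1.89, 0.001]
contact_force: [-2.1, -0.1, -1.7]
width: 0.0267
gripper_force: 59.7
t: 8.35
ee_pos: [0.5781, 0.1699, 0.1584]
tool_rot: [-2.509, -1.89, 0.001]
contact_force: [-2.6, -1.0, -1.6]
width: 0.0267
gripper_force: 59.7
```

The foot is in the bore: the wall pushes it about 2.5 N toward -x and there's no vertical load. I'm easing off -x a little and going deeper.

```bash

python3 -m inch '[[[-0.0006,-0.0002,-0.001],[0,0,0],-1],[[-0.0006,-0.0002,-0.001],[0,0,0],-1]]'
python3 -m inch '[[[0,0,-0.001],[0,0,0],-1],[[0,0,-0.002],[0,0,0],-1]]'
python3 -m inch '[[[0,0,-0.001],[0,0,0],-1],[[0,0,-0.002],[0,0,0],-1]]'
```

```text
t: 8.52
ee_pos: [0.5779, 0.1698, 0.1575]
tool_rot: [2.509, 1.89, 0.001]
contact_force: [-0.6, -0.8, -2.7]
width: 0.0266
gripper_force: 59.6
t: 8.68
ee_pos: [0.5779, 0.1698, 0.1556]
tool_rot: [2.509, 1.89, 0.001]
contact_force: [-1.1, 0.3, -0.5]
width: 0.0268
gripper_force: 59.6
t: 8.85
ee_pos: [0.5779, 0.1698, 0.1536]
tool_rot: [2.509, 1.89, 0.001]
contact_force: [-0.2, 0.2, -1.0]
width: 0.0271
gripper_force: 59.6
```

```bash

python3 -m inch '[[[0,0,-0.001],[0,0,0],-1],[[0,0,-0.002],[0,0,0],-1]]'
python3 -m inch '[[[0,0,-0.001],[0,0,0],-1],[[0,0,-0.002],[0,0,0],-1]]'
python3 -m inch '[[[0,0,-0.001],[0,0,0],-1],[[0,0,-0.002],[0,0,0],-1]]'
```

```text
t: 9.02
ee_pos: [0.5778, 0.1698, 0.1517]
tool_rot: [2.509, 1.89, 0.0]
contact_force: [-1.6, -0.4, 2.6]
width: 0.0268
gripper_force: 59.7
t: 9.18
ee_pos: [0.5773, 0.1697, 0.1495]
tool_rot: [-2.509, -1.89, 0.001]
contact_force: [-1.8, -0.4, 3.2]
width: 0.0272
gripper_force: 59.8
t: 9.35
ee_pos: [0.5774, 0.1697, 0.1476]
tool_rot: [-2.509, -1.89, 0.001]
contact_force: [-3.7, -0.2, 3.9]
width: 0.027
gripper_force: 59.9
```

```bash

python3 -m inch '[[[-0.0005,0,-0.001],[0,0,0],-1],[[-0.0005,0,-0.002],[0,0,0],-1]]'
python3 -m inch '[[[0,0,-0.001],[0,0,0],-1],[[0,0,-0.002],[0,0,0],-1]]'
python3 -m inch '[[[0,0,-0.001],[0,0,0],-1],[[0,0,-0.002],[0,0,0],-1]]'
```

```text
t: 9.52
ee_pos: [0.5772, 0.1697, 0.1458]
tool_rot: [2.509, 1.89, 0.0]
contact_force: [-2.4, -0.8, 5.7]
width: 0.0265
gripper_force: 59.9
t: 9.68
ee_pos: [0.5773, 0.1697, 0.1438]
tool_rot: [2.509, 1.89, 0.0]
contact_force: [-2.9, -0.9, 5.7]
width: 0.0268
gripper_force: 60.0
t: 9.85
ee_pos: [0.5773, 0.1697, 0.1418]
tool_rot: [2.509, 1.89, 0.0]
contact_force: [-2.8, -1.9, 5.3]
width: 0.0266
gripper_force: 60.0
```

```bash

python3 -m inch '[[[0,0,-0.001],[0,0,0],-1],[[0,0,-0.002],[0,0,0],-1]]'
python3 -m inch '[[[0,0,-0.001],[0,0,0],-1],[[0,0,-0.001],[0,0,0],-1]]'
python3 - <<'E'
from h import *
p,d=manip.read_camera("side");print(manip.get_obs()["contact_force"],manip.get_obs()["moment"])
cv2.imwrite('pics/c5.png',cv2.resize(p[150:235,265:375,::-1],(770,595),interpolation=cv2.INTER_CUBIC))
E
```

```text
t: 10.02
ee_pos: [0.5773, 0.1697, 0.1398]
tool_rot: [2.509, 1.89, 0.0]
contact_force: [-3.3, -2.6, 6.1]
width: 0.027
gripper_force: 60.0
t: 10.18
ee_pos: [0.5773, 0.1697, 0.1386]
tool_rot: [2.509, 1.89, 0.0]
contact_force: [-2.8, -1.7, 1.8]
width: 0.0265
gripper_force: 59.9
[-1.5866984  -1.5078392   3.42974281] [-0.20096534  0.43253285  0.02613535]
```

View pics/c5.png

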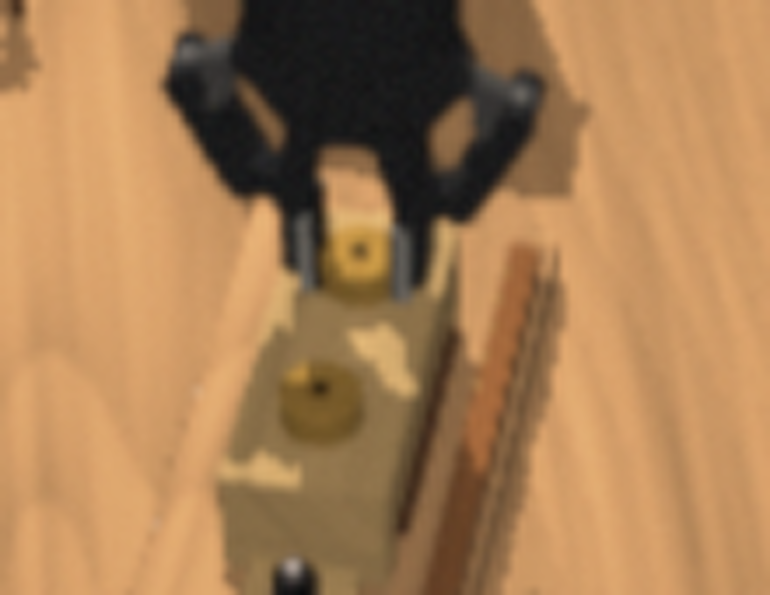

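The bushing is nearly home in the bore, with a small gap still under the head at crop (358,290). I'll press in fine steps.

```bash

python3 -m inch '[[[0,0,-0.0007],[0,0,0],-1],[[0,0,-0.0007],[0,0,0],-1]]'
python3 -m inch '[[[0,0,-0.0007],[0,0,0],-1],[[0,0,-0.0007],[0,0,0],-1]]'
```

```text
t: 10.4
ee_pos: [0.5773, 0.1697, 0.1384]
tool_rot: [2.509, 1.89, 0.0]
contact_force: [-3.6, -1.9, 7.4]
width: 0.0269
gripper_force: 60.7
t: 10.57
ee_pos: [0.5774, 0.1696, 0.1383]
tool_rot: [2.509, 1.89, 0.0]
contact_force: [-6.6, -3.5, 14.6]
width: 0.0265
gripper_force: 61.3
```

```bash

python3 -m inch '[[[0,0,-0.0006],[0,0,0],-1],[[0,0,-0.0006],[0,0,0],-1]]'
python3 -m inch '[[[0,0,0],[0,0,0],-1],[[0,0,0],[0,0,0],-1]]'
```

```text
t: 10.73
ee_pos: [0.5774, 0.1697, 0.1382]
tool_rot: [2.509, 1.89, 0.001]
contact_force: [-7.7, -4.2, 19.4]
width: 0.0274
gripper_force: 61.8
t: 10.9
ee_pos: [0.5774, 0.1697, 0.1383]
tool_rot: [2.509, 1.89, 0.001]
contact_force: [-7.2, -3.2, 20.6]
width: 0.0268
gripper_force: 61.7
```

It stopped at TCP z 0.138 while the force climbed to 20 N. I'm unloading, letting go, rising, then checking.

```bash

python3 -m inch '[[[0,0,0.0016],[0,0,0],-1],[[0,0,0.0016],[0,0,0],-1]]'
python3 -m inch '[[[0,0,0],[0,0,0],0.2],[[0,0,0],[0,0,0],0.2],[[0,0,0],[0,0,0],0.2],[[0,0,0],[0,0,0],0.2],[[0,0,0],[0,0,0],0.2]]'
python3 -m inch '[[[0,0,0.01],[0,0,0],0.2],[[0,0,0.03],[0,0,0],0.2],[[0,0,0.06],[0,0,0],0.2],[[0,0,0.06],[0,0,0],0.2],[[0,0,0.06],[0,0,0],-1]]'
python3 - <<'E'
from h import *
p,d=manip.read_camera("side");X=pts("side",d);hsv=cv2.cvtColor(p,cv2.COLOR_RGB2HSV)
cv2.imwrite('pics/c6.png',cv2.resize(p[150:235,265:375,::-1],(770,595),interpolation=cv2.INTER_CUBIC))
roi=np.zeros((480,640),bool);roi[175:215,300:330]=1
m=roi&(X[...,2]>.072)&(X[...,2]<.095)&(hsv[...,1]>130)
for c,s,l in blobs(m):print(c,s,np.percentile(X[l][:,2],[50,70,85,95]).round(4))
E
```

```text
t: 11.07
ee_pos: [0.5772, 0.1697, 0.1385]
tool_rot: [2.509, 1.89, 0.0]
contact_force: [-2.4, -1.4, 8.3]
width: 0.0268
gripper_force: 60.7
t: 11.48
ee_pos: [0.5773, 0.1698, 0.1381]
tool_rot: [2.51, 1.89, 0.0]
contact_force: [-0.9, 0.4, -0.3]
width: 0.0513
gripper_force: 0.0
t: 11.9
ee_pos: [0.5784, 0.1701, 0.2007]
tool_rot: [2.508, 1.889, 0.006]
contact_force: [0.1, 0.5, -0.8]
width: 0.0402
gripper_force: 0.0
[316.2 186.5] [311 182  12  11  98] [0.0801 0.0813 0.0823 0.0832]
[310.5 206.3] [305 201  12  12 102] [0.0794 0.0808 0.0821 0.0836]
```

View pics/c6.png

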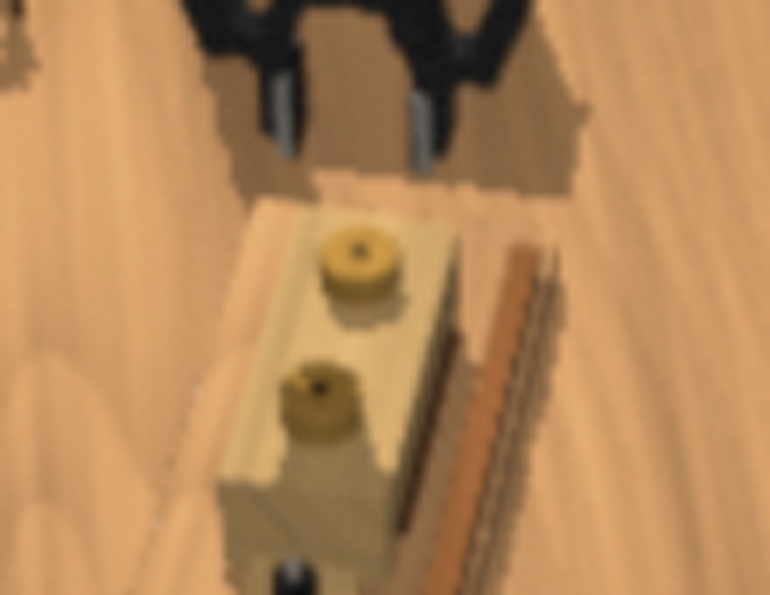

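The bushing is upright and its head top is level with the already seated one (within about 0.3 mm). I'm confirming with a light press from above with the fingers shut.

```bash

python3 -m inch '[[[0,0,0],[0,0,0],-1],[[0,0,0],[0,0,0],-1],[[0,0,0],[0,0,0],-1],[[0,0,0],[0,0,0],-1],[[0,0,0],[0,0,0],-1]]'
python3 -m inch '[[[0,0,-0.02],[0,0,0],-1],[[0,0,-0.036],[0,0,0],-1],[[0,0,-0.042],[0,0,0],-1],[[0,0,-0.042],[0,0,0],-1]]'
python3 -m inch '[[[0,0,-0.001],[0,0,0],-1],[[0,0,-0.002],[0,0,0],-1]]'
```

```text
t: 12.37
ee_pos: [0.577, 0.1697, 0.1977]
tool_rot: [-2.509, -1.89, 0.001]
contact_force: [0.9, 0.4, -0.0]
width: 0.0002
gripper_force: 0.0
t: 12.7
ee_pos: [0.5762, 0.1695, 0.1545]
tool_rot: [-2.509, -1.889, 0.005]
contact_force: [0.8, 0.3, 0.4]
width: 0.0001
gripper_force: 0.0
t: 12.87
ee_pos: [0.5777, 0.1699, 0.1549]
tool_rot: [2.509, 1.89, 0.002]
contact_force: [0.3, 0.9, 0.3]
width: -0.0
gripper_force: 0.0
```

```bash

python3 -m inch '[[[0,0,0],[0,0,0],-1],[[0,0,-0.001],[0,0,0],-1]]'
python3 -m inch '[[[0,0,-0.001],[0,0,0],-1],[[0,0,-0.001],[0,0,0],-1]]'
python3 -m inch '[[[0,0,-0.001],[0,0,0],-1],[[0,0,-0.001],[0,0,0],-1]]'
```

```text
t: 13.03
ee_pos: [0.5777, 0.1699, 0.1541]
tool_rot: [2.509, 1.89, 0.002]
contact_force: [0.1, 0.5, -0.7]
width: 0.0
gripper_force: 0.0
t: 13.2
ee_pos: [0.5774, 0.1698, 0.1526]
tool_rot: [2.509, 1.89, 0.001]
contact_force: [-0.4, 0.0, 0.4]
width: -0.0001
gripper_force: 0.5
t: 13.37
ee_pos: [0.5776, 0.1697, 0.1522]
tool_rot: [2.509, 1.89, 0.001]
contact_force: [-0.4, -1.4, 9.1]
width: 0.0001
gripper_force: 4.0
```

```bash

python3 -m inch '[[[0,0,-0.0008],[0,0,0],-1],[[0,0,-0.0008],[0,0,0],-1]]'
python3 -m inch '[[[0,0,-0.0007],[0,0,0],-1],[[0,0,-0.0007],[0,0,0],-1]]'
```

```text
t: 13.53
ee_pos: [0.5777, 0.1697, 0.1521]
tool_rot: [2.509, 1.89, 0.002]
contact_force: [-3.7, -3.2, 14.7]
width: -0.0003
gripper_force: 7.9
t: 13.7
ee_pos: [0.5777, 0.1697, 0.1521]
tool_rot: [2.509, 1.89, 0.002]
contact_force: [-7.0, -2.1, 22.7]
width: -0.0004
gripper_force: 11.1
```

It doesn't move at 23 N, which is well over the wood's 8–15 N grip, so it has bottomed. I'm retreating and handing in.

```bash

python3 -m inch '[[[0,0,0.02],[0,0,0],-1],[[0,0,0.06],[0,0,0],-1],[[0,0,0.1],[0,0,0],-1],[[0,0,0.12],[0,0,0],-1],[[0,0,0.12],[0,0,0],-1]]'
python3 -m inch '[[[0,0,0],[0,0,0],-1],[[0,0,0],[0,0,0],-1],[[0,0,0],[0,0,0],-1]]'
python3 - <<'E'
from h import *
p,d=manip.read_camera("side");X=pts("side",d);hsv=cv2.cvtColor(p,cv2.COLOR_RGB2HSV)
roi=np.zeros((480,640),bool);roi[175:215,300:330]=1
for c,s,l in blobs(roi&(X[...,2]>.072)&(X[...,2]<.095)&(hsv[...,1]>130)):print(c,s,np.percentile(X[l][:,2],[50,85]).round(4))
print(manip.close_job())
E
```

```text
t: 14.12
ee_pos: [0.5795, 0.1704, 0.2753]
tool_rot: [2.507, 1.888, 0.013]
contact_force: [1.1, 0.5, -0.3]
width: -0.0004
gripper_force: 0.0
t: 14.37
ee_pos: [0.5763, 0.1695, 0.2681]
tool_rot: [-2.509, -1.889, 0.004]
contact_force: [-0.4, -0.5, 0.2]
width: 0.0001
gripper_force: 0.0
[316.2 186.5] [311 182  12  11  97] [0.0788 0.0816]
[310.6 205.9] [305 201  12  11 103] [0.0796 0.0818]
the job is handed in; nothing more can be done
None
```

The largest bushing is pressed home in the jig's empty bore, its head level with the seated one; it held firm under a 23 N check press, the arm is clear, and I handed the job in at about 14 s (no verdict was returned).

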